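Thread a guide rod through the two bushings of a leaning rod stand and hold it

ROBOT

A 6-joint arm with a two-finger parallel gripper is mounted at the origin on a cart in front of the work surface, level with it; the furniture and walls round the work are solid. World frame = base frame: x ahead of the robot, y to its left, z up, the work surface at z = 0. Lengths are in mm, angles in rad, forces in N, time in s.
With the tool pointing down it reaches from about 300 to 775 mm from the base axis. Payload 14.6 kg.
Tool frame: the origin (TCP) lies on the centre line of the jaws, within the pads' length; the fingertips stand 11 mm ahead of it and the grasp point (between the pads) lies 8 mm behind it; x points along the fingers, y is the direction in which the jaws open and shut, and the axes are right-handed (so a half turn about x gives the same grasp; the last joint's range is limited). The gripper opens to 94 mm and grips with 3 to 60 N. Pads are 16 mm wide; open, the fingers measure 119 mm over their backs; the gripper's body (75 mm by 177 mm) begins 78 mm behind the grasp point.
Start: joints at [-1.415, 0.3, 1.521, -0, 1.321, -0.067], TCP at [121.522, -536.397, 187.346] pointing down, gripper open.
Joint ranges: [-3.03, 3.03], [-0.79, 2.21], [0.23, 2.52], [-1.04, 4.18], [0, 3.07], [-2.55, 2.55]. Speed limits (rad/s): [2.22, 2.22, 2.57, 3.14, 3.14, 3.14].

INTERFACE

Orientations are given as [roll, pitch, yaw] about the fixed x, y, z axes, in that order (R = Rz(yaw) Ry(pitch) Rx(roll)).
In Python, from cell import manip gives the robot as it stands.
- The arm moves only by the shell command python3 -m handwheel 'ROWS' [OPENING] [FORCE]. ROWS is JSON, a list of rows, each a list of 2 entries, a list of its own where there are three numbers: the shift along the tool's x, y, z in mm, then the turn about the tool's x in rad. In form: [[[x, y, z], spin], ...]. A call has exactly 10 rows; each row shifts and turns the commanded pose from where the row before left it, along the tool's axes as they then stand; what a row does not reach is not made up. A row lasts 1/8 s, in which the tool goes at most 62.5 mm and 10.7 degrees, less where a joint would pass 70% of its speed; a pose out of reach is approached as far as the arm can. A call with a gripper value outside its range is refused whole. OPENING is the closure in counts, from 0 (fully open) to 255 (shut), set as the call begins (- or left out, the last holds). The fingers move at their own pace and stop on an object; FORCE is the grip in N (left out, the last holds). Time passes only in rows, so rows that do not move let the fingers close, or fill a call up. It gives the time, the measured TCP pose, the force and the opening at its end, in the units of the state.
- manip.read_state(): the state, without advancing time (a new reading comes with each control period).
- manip.camera(name): name is "scene" or "top"; returns a dict with "pixels" (384x512x3 uint8, red, green, blue), "z_map" (384x512 float32, mm along the optical axis (not along the pixel's ray), 0 where there is no reading), "mtx" (3x3 intrinsics, pixels), "k1" (the pictures are not rectified: a ray, as slopes to the right and down, at radius r is drawn at 1 + k1 r^2 times it, then the intrinsics apply), "xyz" and "orientation" of the camera in the world. Camera axes: x right, y up, looking along -z (the intrinsics and any distortion apply to the point x, -y, -z); pixel columns grow to the right and rows downward; lengths in mm; the calibration is good to about 2 mm. A picture is of the moment at which its call begins.
- manip.sign_off(): hands the job in, once; it reports no verdict.
Trained networks look in the newest picture that a camera, given by its name, has taken for a name from the list of things; names that differ only in an ending like _2 or _b are one class to them, and where a whole thing is asked for, a point or a joint stands for the part that bears it (a point fixed in the world has none). Each returns a list of dicts, best first, with "confidence" (0 to 1); they miss things now and then, are a little off and sometimes report something else, mostly with a low value. They report only what shows in the picture. A call takes as long as a camera call. They do not tell look-alikes from the thing itself.
- manip.cut_out(target, camera): "region" (384x512 bool, what is visible of it) and "centre" ([column, row] in pixels, amid what is visible of it).
The state is a dict: "clock": time; "joints": joint angles; "qd": joint speeds; "effort": joint torques, N m; "eef_pos": TCP position; "eef_rot": TCP orientation; "wrist_force": force on the tool from outside, world axes, zero at the start; "moment": the same for the moment, N m; "finger_gap": finger opening in mm.
Only numpy, scipy, OpenCV 4.12 (cv2) and the standard library are available. Lean on these libraries where they do the work, as an engineer would, in place of code of your own. Each camera call takes 0.05 s, during which the arm holds its last target. There are 200 camera calls.

TASK

Take the longer of the two steel rods out of its storage block and thread it from above, lower end first, through the upper and then the lower brass bushing of the aluminium stand, until its lower end sticks out clearly below the lower bushing (about halfway to the base plate) without touching the base plate. The clamp screws are loose, so finish while still holding the rod still in the gripper, spanning both bushings, ready for a colleague to tighten them. Leave the short rod in the block and do not disturb the flask, the small beaker or the bottle.

Things in the scene. Friction and masses are not known exactly. Their poses are not given: they have to be found in the camera images.
- long_rod_center (a point): centre (half-way along) of the long steel rod: 12 mm diameter, 190 mm long, about 130 g, loose. z runs along the rod, upwards as it stands at the start, upright in one of the block's two holes. Its ends are 95 mm away along -z (lower end, 4 mm chamfer) and +z. The lower 30 mm stands in the hole at the start (lower end 10 mm above the worktop): lift it straight up to free it
- long_rod_tip (a point): centre of the lower end face of the long rod; same axes as the rod
- short_rod: short steel rod, 12 mm diameter, 110 mm long, standing in the other hole of the block, 70 mm from the long one (which hole is which varies); origin at the centre of its lower end, z up along it. Stays where it is
- rod_block: grey plastic storage block, fixed, 50 x 120 x 40 mm (its x, y, z); origin at the centre of its underside; two upright holes, 13.5 mm wide and 30 mm deep, at y = +35 mm and y = -35 mm in its frame
- guide_stand: aluminium stand, fixed: base plate 12 mm thick (x -60 to +70, y -45 to +45 mm), column behind (x 41 to 63, y -17 to +17 mm, 135 mm high), two arms with the bushings. Origin on the base's underside, straight below the lower bushing's centre; z up, -x away from the column. Both bushings share one bore line, leaning 15 degrees from vertical, upper end towards the stand's -x side
- upper_bushing: upper brass bushing: ring of 33 mm outer diameter (39 at its flared top), 20 mm long, bore 17 mm, flared to 23 mm over the top 6 mm. Origin at its centre, 128 mm above the worktop; z along the bore, up out of the mouth (15 degrees from vertical); 60 mm along z from the lower bushing's centre. The black clamp screw on its +y side is fixed, outside the bore
- lower_bushing: lower brass bushing, the same ring on the same bore line (same axes); origin at its centre, 70 mm above the worktop. Along the bore line the base plate's top is 60 mm below this centre
- flask: bystander: small conical glass flask, 64 mm wide, 105 mm high, origin at the centre of its underside
- small_beaker: bystander: small glass beaker, 46 x 50 mm, 58 mm high, origin at the centre of its underside
- bottle: bystander: screw-cap reagent bottle, 57 mm wide, 111 mm high, origin at the centre of its underside
Things that resemble listed ones, but are neither listed nor needed, are in the scene too. What is meant by the guide_stand is not green or turquoise, and is the larger of those in its own colour.

How it is judged (in metres and radians):
On the way, in this order (a step that is already met when the one before it is completed fails the run):
1. the long rod is lifted clear of the storage block (height (world z) of long_rod_tip above 0.06 m), for 0.1 s.
2. the long rod's lower end has entered the upper bushing from above and is still above the lower one (z of long_rod_tip in the frame of upper_bushing between -0.048 and 0.006 m and x of long_rod_tip in the frame of upper_bushing between -0.011 and 0.011 m and y of long_rod_tip in the frame of upper_bushing between -0.011 and 0.011 m and angle between the z axis of long_rod_center and the z axis of upper_bushing, either way round below 0.35 rad), for 0.02 s.
At the end, for the whole second after the job is handed in: The long rod runs through both bushings (within 0.12 rad of their bore line), lower end 4 to 46 mm below the lower bushing; it is still gripped (over 2 N) and at rest (under 20 mm/s). Short rod moved under 20 mm and upright; flask, beaker, bottle upright (z of long_rod_tip in the frame of lower_bushing between -0.056 and -0.014 m and x of long_rod_tip in the frame of lower_bushing between -0.008 and 0.008 m and y of long_rod_tip in the frame of lower_bushing between -0.008 and 0.008 m and angle between the z axis of long_rod_center and the z axis of lower_bushing, either way round below 0.12 rad and contact force between the fingers and long_rod above 2 N and contact force between long_rod and short_rod below 0.05 N and linear speed of long_rod below 0.02 m/s and distance of short_rod from where it was at the start of the episode below 0.02 m and angle between each of short_rod, flask, small_beaker, bottle's own z axis and vertical below 0.2 rad); the arm keeps its last pose, push and grip.
It fails at once if the flask, the small beaker or the bottle is moved by more than 20 mm (distance of any of flask, small_beaker, bottle from where it was at the start of the episode above 0.02 m).
It fails at once if the short rod is taken out of the block (distance of short_rod from where it was at the start of the episode above 0.03 m).
It also fails if it takes over 42 s, if anything falls off the work surface, if the arm or the gripper's body presses on something with over 40 N, if the wrist force passes 120 N, or if a joint passes its speed limit or range.

## Working session

There is one attempt and no reset: what is moved stays moved. The work goes in short steps, Python scripts to look and compute and a shell command to move; the robot and the scene stay as the last step left them, time stands still between calls to the robot, and variables do not carry over. Pictures are saved under pics/ and viewed, about 8 in all and at most 12, crops included, and the job is handed in when it is done.

```bash
mkdir -p pics; ls; cat > h.py <<'E'
import numpy as np, cv2, pickle
from scipy.spatial.transform import Rotation as R
def rot(o): return R.from_euler('xyz',o).as_matrix()
def cam(manip,n):
    c=manip.camera(n); return c
def xyzmap(c):
    """world xyz for every pixel"""
    K=np.array(c['mtx']);h,w=c['z_map'].shape
    u,v=np.meshgrid(np.arange(w),np.arange(h))
    a=(u-K[0,2])/K[0,0];b=(v-K[1,2])/K[1,1]
    x,y=a.copy(),b.copy()
    for _ in range(10):
        f=1+c['k1']*(x*x+y*y); x,y=a/f,b/f
    d=c['z_map']
    P=np.stack([x*d,-y*d,-d],-1)
    Q=P@rot(c['orientation']).T+np.array(c['xyz'])
    Q[d==0]=np.nan
    return Q
def proj(c,p):
    K=np.array(c['mtx']);q=(np.atleast_2d(p)-np.array(c['xyz']))@rot(c['orientation'])
    x=q[:,0]/-q[:,2];y=-q[:,1]/-q[:,2];f=1+c['k1']*(x*x+y*y)
    return np.stack([K[0,0]*x*f+K[0,2],K[1,1]*y*f+K[1,2]],-1)
E
python3 - <<'E'
from cell import manip
from h import *
ims=[]
for n in ['scene','top']:
    c=cam(manip,n); Q=xyzmap(c); pickle.dump((c,Q),open(n+'0.pkl','wb'))
    print(n,c['xyz'],c['orientation'],c['k1'],c['mtx'])
    ims.append(c['pixels'][:,:,::-1])
    for t in ['long_rod_center','short_rod','rod_block','guide_stand','upper_bushing','lower_bushing','flask','small_beaker','bottle']:
        for r in manip.cut_out(t,n):
            m=r['region']; q=Q[m]
            print(t,round(r['confidence'],2),np.round(r['centre']),m.sum(),np.round(np.nanmedian(q,0)),'lo',np.round(np.nanpercentile(q,3,axis=0)),'hi',np.round(np.nanpercentile(q,97,axis=0)))
for n,i in zip('st',ims): cv2.imwrite(f'pics/{n}0.png',cv2.resize(i,(800,600)))
print(manip.read_state())
E
```

```text
pics
scene [  699.76904302 -1124.22786894  1083.89320042] [ 0.86136741 -0.00438877  0.15569024] -0.18612866050151242 [[492.72020352   0.         253.72246013]
 [  0.         492.72020352 191.69970816]
 [  0.           0.           1.        ]]
long_rod_center 0.77 [243. 227.] 201 [ 528. -170.  130.] lo [ 521. -174.   44.] hi [ 533. -164.  198.]
short_rod 0.52 [216. 193.] 298 [388.  42.  36.] lo [366.  27.  -1.] hi [409. 136.  58.]
rod_block 0.6 [248. 244.] 687 [ 536. -160.   38.] lo [ 498. -194.   -0.] hi [561. -83.  64.]
guide_stand 0.87 [292. 292.] 485 [ 674. -294.   10.] lo [ 643. -324.    0.] hi [ 695. -256.   97.]
guide_stand 0.83 [254. 142.] 928 [466. 331.  24.] lo [398. 294.   2.] hi [514. 400. 136.]
guide_stand 0.68 [227. 173.] 666 [399. 160.  13.] lo [350. 133.   2.] hi [437. 201. 105.]
guide_stand 0.64 [271. 183.] 1330 [569. 121.  16.] lo [501.  83.   0.] hi [619. 197. 136.]
upper_bushing 0.48 [293. 276.] 73 [ 677. -285.   92.] lo [ 666. -299.   85.] hi [ 688. -272.   99.]
upper_bushing 0.47 [217. 154.] 40 [374. 167. 102.] lo [364. 152.  93.] hi [386. 184. 110.]
upper_bushi
[... 1546 characters left out ...]
30. 328. 107.] lo [609. 308.  -1.] hi [670. 387. 114.]
{'clock': 1.0, 'joints': array([-1.41455575e+00,  2.99888259e-01,  1.52100867e+00,  6.64642644e-05,
        1.32069157e+00, -6.66191560e-02]), 'qd': array([ 0.00079646,  0.00051596, -0.00167949,  0.00021612,  0.00106265,
       -0.00100185]), 'effort': array([ 3.81347372e-04, -5.31659067e+01, -3.52909899e+01,  7.09382538e-02,
        2.14370893e-02, -2.09250805e-05]), 'eef_pos': array([ 121.56427317, -536.38745661,  187.3483531 ]), 'eef_rot': array([3.01055988, 1.5707318 , 0.0918105 ]), 'wrist_force': array([ 0.39699333,  0.17747024, -0.3199035 ]), 'moment': array([-0.03729166, -0.01862643, -0.03844907]), 'finger_gap': 94.31445071546779}
```

View pics/s0.png

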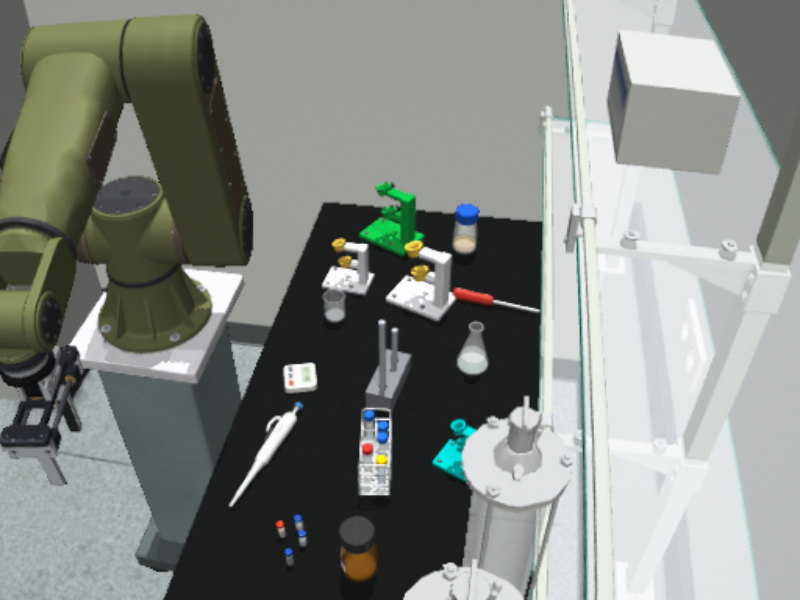

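View pics/t0.png

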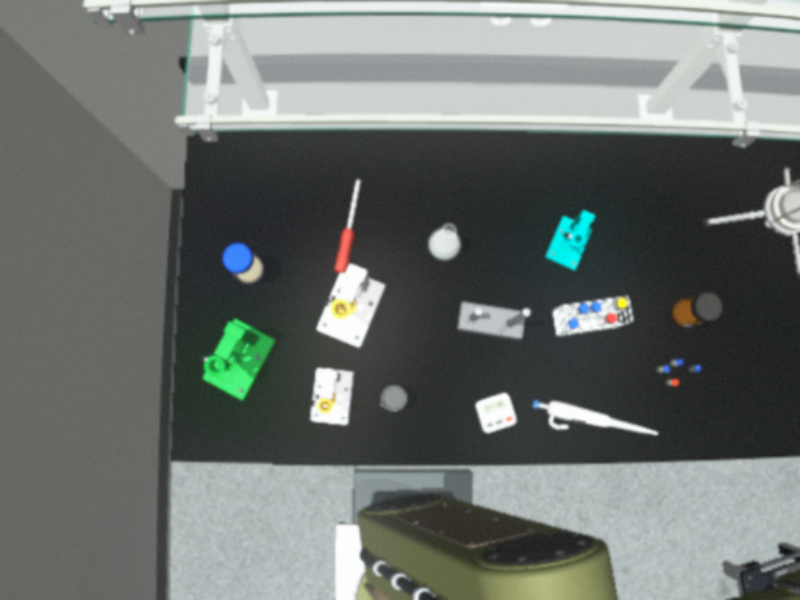

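The scene shows the rod block at about (388,375) in the 800x600 picture. The long rod is at (382,350) and the short one at (394,350), nearer the flask. There are four stands:
- Green, at (392,225).
- Turquoise, at (457,450).
- Small white, at (347,270).
- Larger white, at (422,285). This is the one meant: it is aluminium and the larger of the two in that colour.

The tool only spins about its own x axis, so the 15° tilt has to come from pivoting the rod in the jaws.

```bash
python3 - <<'E'
from h import *
S=[pickle.load(open(n+'0.pkl','rb')) for n in ('scene','top')]
crops=[]
for (c,Q),n,(u0,v0,u1,v1) in zip(S,'st',[(225,140,300,265),(195,160,345,225)]):
    x,y,z=Q[...,0],Q[...,1],Q[...,2]; rgb=c['pixels'].astype(int)
    near=(x>480)&(x<640)&(y>70)&(y<210)
    base=near&(z>6)&(z<18)&(rgb.min(-1)>110)&(rgb.max(-1)-rgb.min(-1)<40)
    p=Q[base][:,:2].astype(np.float32); r=cv2.minAreaRect(p); print(n,'base',base.sum(),r,np.median(Q[base][:,2]))
    gold=near&(rgb[...,0]-rgb[...,2]>60)&(rgb[...,1]-rgb[...,2]>25)
    for lo,hi in((100,160),(40,100)):
        g=Q[gold&(z>lo)&(z<hi)]; 
        if len(g): print('gold',len(g),np.round(g.mean(0),1),np.round(g.min(0)),np.round(g.max(0)), 'uv',np.argwhere(gold&(z>lo)&(z<hi)).mean(0))
    col=near&(z>110)&(rgb.max(-1)-rgb.min(-1)<40)
    g=Q[col];print('arm/col top',len(g),np.round(np.median(g,0)),cv2.minAreaRect(g[:,:2].astype(np.float32)))
    rod=(x>490)&(x<570)&(y>-210)&(y<-60)
    for lo in range(50,210,15):
        g=Q[rod&(z>lo)&(z<lo+15)]
        if len(g):
            a=g[g[:,1]<-125];b=g[g[:,1]>=-125]
            print(lo,len(a),np.round(np.median(a,0),1) if len(a) else '',len(b),np.round(np.median(b,0),1) if len(b) else '')
    g=Q[rod&(z>34)&(z<46)];print('block',len(g),cv2.minAreaRect(g[:,:2].astype(np.float32)))
    k=c['pixels'][v0:v1,u0:u1,::-1]; f=390/k.shape[1] if n=='s' else 400/k.shape[1]
    crops.append(cv2.resize(k,None,fx=f,fy=f,interpolation=cv2.INTER_CUBIC)[:600])
H=max(k.shape[0] for k in crops); cv2.imwrite('pics/crop.png',np.hstack([np.pad(k,((0,H-k.shape[0]),(0,0),(0,0))) for k in crops]))
E
```

```text
s base 570 ((561.2866821289062, 132.66502380371094), (96.32025146484375, 131.26109313964844), 70.20848083496094) 11.486450301839795
gold 93 [541.  140.2 132.2] [522. 122. 118.] [556. 170. 144.] uv [158.35483871 264.58064516]
gold 86 [555.4 133.9  74.7] [536. 116.  60.] [572. 161.  86.] uv [173.95348837 268.3372093 ]
arm/col top 194 [592. 118. 132.] ((579.1875, 128.98924255371094), (45.55070495605469, 82.1546630859375), 57.64706802368164)
50 14 [ 529.4 -170.3   59.1] 13 [ 538.7 -101.7   59.2]
65 17 [ 529.1 -169.    73.7] 13 [ 535.9 -101.6   70. ]
80 12 [ 529.1 -168.9   89.5] 17 [ 538.5 -100.2   85.2]
95 18 [ 527.5 -170.7  104.1] 13 [535.6 -99.6 100.8]
110 17 [ 527.5 -168.2  117.4] 18 [537.7 -99.8 114.4]
125 22 [ 527.5 -169.2  132.3] 0 
140 19 [ 527.2 -168.8  149.2] 0 
155 19 [ 527.7 -168.9  162.5] 0 
170 23 [ 527.7 -169.8  178. ] 0 
185 24 [ 525.6 -168.8  194.5] 0 
200 3 [ 527.8 -166.7  201.8] 0 
block 439 ((532.1012573242188, -131.91162109375), (127.39411926269531, 51.54458236694336), 81.05487060546875)
t base 809 ((561.9609985351562, 134.53457641601562), (92.08289337158203, 134.4884
[... 219 characters left out ...]
     221.58333333]
arm/col top 285 [584. 128. 134.] ((572.0423583984375, 137.43212890625), (40.062103271484375, 98.39036560058594), 57.38816833496094)
50 4 [ 522.8 -160.1   53.3] 3 [533.6 -91.3  52.8]
65 5 [ 524.1 -159.7   70.7] 5 [534.1 -92.   71.8]
80 4 [ 523.3 -160.1   88. ] 3 [532.5 -93.2  92.1]
95 5 [ 523.5 -160.2   97.7] 4 [535.8 -89.8 102.1]
110 6 [ 523.7 -160.4  117.2] 16 [537.4 -94.4 120.1]
125 3 [ 525.  -159.4  133.4] 0 
140 6 [ 522.8 -160.5  145.8] 0 
155 7 [ 523.3 -161.   163.7] 0 
170 4 [ 523.4 -160.6  178.8] 0 
185 14 [ 525.4 -164.5  197. ] 0 
200 9 [ 527. -163.  201.] 0 
block 619 ((532.3018798828125, -129.956298828125), (120.78953552246094, 50.727840423583984), 81.0087890625)
```

View pics/crop.png

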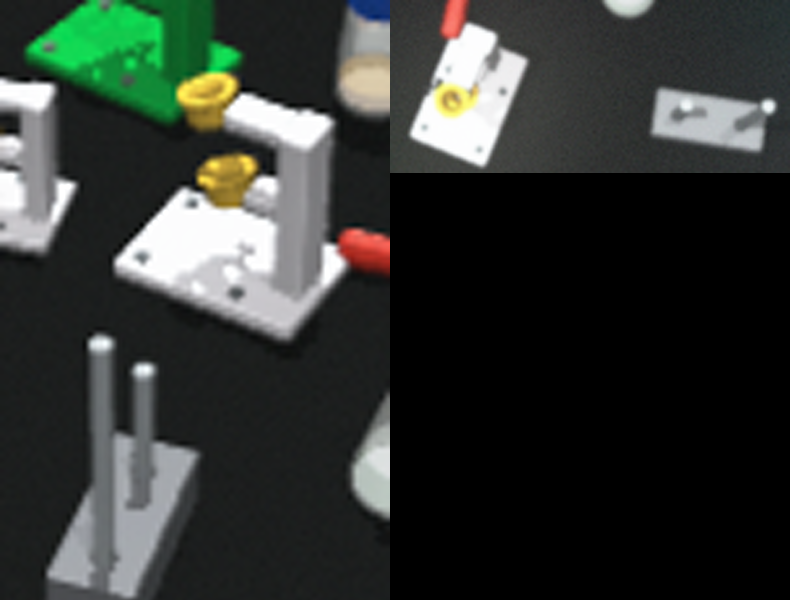

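The crop confirms the larger aluminium stand, with brass bushings at crop (207,100) and (228,178). The long rod is in the block's -y hole, at crop (102,345). Next I work out the tool axes and the first moves.

```bash
cat > mv.py <<'E'
from h import *
from cell import manip
import sys
YS=np.array([.3665,.9304,0])  # stand y
XS=np.array([.9304,-.3665,0])
LOW=np.array([556.9,135.4,70.]); UP=LOW+np.array([0,0,58.])-15.53*XS; BORE=(UP-LOW)/np.linalg.norm(UP-LOW)
def info(target=None):
    s=manip.read_state(); M=rot(s['eef_rot']); p=np.array(s['eef_pos'])
    yt=M[:,1]; sg=1 if yt@YS>0 else -1
    ang=np.arctan2(np.cross(yt,sg*YS)@M[:,0],yt@(sg*YS))
    print('t',round(s['clock'],2),'tcp',np.round(p,1),'gap',round(s['finger_gap'],1),'F',np.round(s['wrist_force'],1),'spin to stand',round(ang,3),'j',np.round(s['joints'],2))
    print(np.round(M,3).tolist())
    if target is not None: print('delta tool',np.round(M.T@(np.array(target)-p),1))
if __name__=='__main__': info([float(a) for a in sys.argv[1:4]] if len(sys.argv)>3 else None)
E
python3 mv.py 526.7 -165 245
```

```text
t 1.0 tcp [ 121.6 -536.4  187.3] gap 94.3 F [ 0.4  0.2 -0.3] spin to stand 0.598 j [-1.41  0.3   1.52  0.    1.32 -0.07]
[[0.0, 0.221, -0.975], [0.0, -0.975, -0.221], [-1.0, 0.0, -0.0]]
delta tool [ -57.6 -272.7 -477.2]
```

```bash
python3 -m handwheel '[[[-58,0,0],0],[[0,-30,-53],0],[[0,-30,-53],0],[[0,-30,-53],0],[[0,-30,-53],0],[[0,-30,-53],0],[[0,-30,-53],0],[[0,-30,-53],0],[[0,-30,-53],0],[[0,-30,-53],0]]' 0; python3 mv.py 526.7 -165 245
```

```text
clock: 2.25
eef_pos: [528.4, -166.0, 245.5]
eef_rot: [2.428, 1.57, -0.491]
wrist_force: [0.3, -0.3, 0.8]
finger_gap: 94.0
t 2.25 tcp [ 528.4 -166.   245.5] gap 94.0 F [ 0.3 -0.3  0.8] spin to stand 0.598 j [-0.37  0.27  1.42 -0.    1.45  0.98]
[[0.0, 0.221, -0.975], [-0.0, -0.975, -0.221], [-1.0, 0.0, -0.0]]
delta tool [ 0.5 -1.4  1.4]
```

```bash
python3 -m handwheel '[[[0,0,0],0.15],[[0,0,0],0.15],[[0,0,0],0.15],[[0,0,0],0.148],[[0,0,0],0],[[0,0,0],0],[[0,0,0],0],[[0,0,0],0],[[0,0,0],0],[[0,0,0],0]]' 0; python3 mv.py 526.7 -165 162
```

```text
clock: 3.5
eef_pos: [527.1, -167.7, 245.4]
eef_rot: [2.928, 1.571, -0.589]
wrist_force: [-0.1, -0.2, 1.3]
finger_gap: 93.8
t 3.5 tcp [ 527.1 -167.7  245.4] gap 93.8 F [-0.1 -0.2  1.3] spin to stand 0.0 j [-0.37  0.27  1.43 -0.    1.45  1.57]
[[0.0, -0.366, -0.93], [-0.0, -0.93, 0.366], [-1.0, 0.0, -0.0]]
delta tool [83.4 -2.4  1.3]
```

```bash
python3 -m handwheel '[[[21,-2.4,1.3],0],[[21,0,0],0],[[21,0,0],0],[[20.4,0,0],0],[[0,0,0],0],[[0,0,0],0],[[0,0,0],0],[[0,0,0],0],[[0,0,0],0],[[0,0,0],0]]' 0; python3 -m handwheel '[[[0,0,0],0],[[0,0,0],0],[[0,0,0],0],[[0,0,0],0],[[0,0,0],0],[[0,0,0],0],[[0,0,0],0],[[0,0,0],0],[[0,0,0],0],[[0,0,0],0]]' 255 15; python3 mv.py 526.7 -165 162
```

```text
clock: 4.75
eef_pos: [526.8, -165.0, 162.0]
eef_rot: [-2.961, 1.571, -0.194]
wrist_force: [0.1, -0.7, -0.3]
finger_gap: 94.3
clock: 6.0
eef_pos: [526.8, -165.0, 162.0]
eef_rot: [-2.484, 1.571, 0.283]
wrist_force: [0.5, 0.7, 0.2]
finger_gap: 11.8
t 6.0 tcp [ 526.8 -165.   162. ] gap 11.8 F [0.5 0.7 0.2] spin to stand 0.0 j [-0.37  0.33  1.55  0.    1.27  1.58]
[[0.0, -0.366, -0.93], [0.0, -0.93, 0.366], [-1.0, -0.0, -0.0]]
delta tool [-0.   0.1  0. ]
```

```bash
python3 -m handwheel '[[[-15,0,0],0],[[-25,0,0],0],[[-30,0,0],0],[[-30,0,0],0],[[-30,0,0],0],[[-30,0,0],0],[[-10,0,0],0],[[0,0,0],0],[[0,0,0],0],[[0,0,0],0]]' 255 20; python3 mv.py 540 142 312;  python3 - <<'E'
from h import *
from cell import manip
ims=[]
for n,b in (('scene',(190,120,320,270)),('top',(210,130,360,230))):
    c=manip.camera(n);Q=xyzmap(c);pickle.dump((c,Q),open(n+'1.pkl','wb'))
    for r in manip.cut_out('long_rod_center',n):
        q=Q[r['region']];print(n,r['confidence'],r['centre'],r['region'].sum(),np.nanpercentile(q,[5,50,95],axis=0).round(1).tolist())
    k=c['pixels'][b[1]:b[3],b[0]:b[2],::-1]; ims.append(cv2.resize(k,(400,400*k.shape[0]//k.shape[1]),interpolation=cv2.INTER_CUBIC))
H=max(k.shape[0] for k in ims);cv2.imwrite('pics/lift.png',np.hstack([np.pad(k,((0,H-k.shape[0]),(0,0),(0,0))) for k in ims]))
E
```

```text
clock: 7.25
eef_pos: [526.6, -164.9, 331.0]
eef_rot: [-0.016, 1.569, 2.751]
wrist_force: [0.7, 0.4, -0.7]
finger_gap: 11.5
t 7.25 tcp [ 526.6 -164.9  331. ] gap 11.5 F [ 0.7  0.4 -0.7] spin to stand 0.0 j [-0.37  0.24  1.27  0.    1.63  1.58]
[[-0.001, -0.366, -0.93], [0.001, -0.93, 0.366], [-1.0, -0.0, 0.001]]
delta tool [  19.2 -290.5  100. ]
scene 0.48 [242.0, 189.9] 179 [[522.1, -173.1, 191.0], [526.6, -169.8, 261.0], [530.8, -165.9, 338.9]]
```

View pics/lift.png

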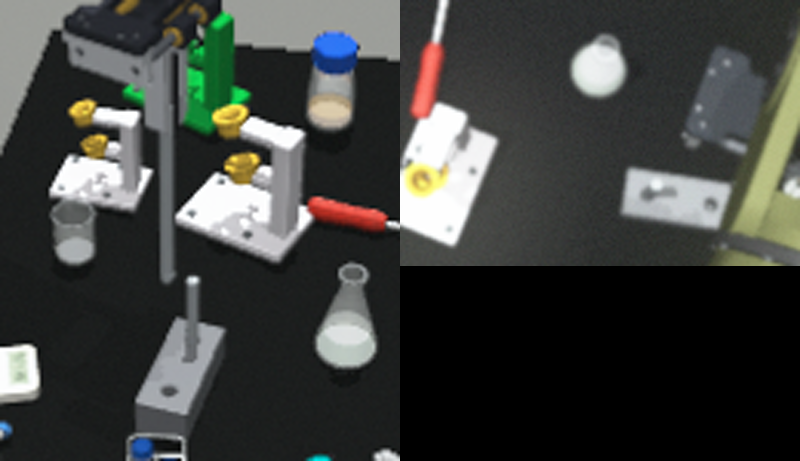

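The rod is held upright, with its tip at crop (168,280), about z = 180 mm. The short rod is still in the block at (193,290). Next I move above the upper bushing.

```bash
python3 -m handwheel '[[[0,-24.2,8.2],0],[[0,-48.4,16.5],0],[[0,-48.4,16.5],0],[[0,-48.4,16.5],0],[[0,-48.4,16.5],0],[[0,-48.4,16.5],0],[[0,-24.2,8.2],0],[[12,0,0],0],[[13,0,0],0],[[0,0,0],0]]' 255 20; python3 mv.py 541 141.7 305;  cat > look.py <<'E'
from h import *
from mv import *
import sys
tag=sys.argv[1]; ims=[]
s=manip.read_state();p=np.array(s['eef_pos'])
for n,b in (('scene',(225,95,300,195)),('top',(185,165,260,215))):
    c=manip.camera(n);Q=xyzmap(c);pickle.dump((c,Q),open(n+tag+'.pkl','wb'))
    x,y,z=Q[...,0],Q[...,1],Q[...,2];rgb=c['pixels'].astype(int)
    for r in manip.cut_out('long_rod_center',n):
        m=r['region'];q=Q[m];print(n,round(r['confidence'],2),np.round(r['centre']),m.sum())
        if r['confidence']>.3:
            zz=q[:,2]
            for lo in range(60,360,25):
                g=q[(zz>lo)&(zz<lo+25)]
                if len(g)>3: print('  rod surf',np.round(np.median(g,0),1),len(g))
    a=proj(c,[UP+10*BORE,LOW+10*BORE,LOW+80*BORE]);print(n,'pred mouths px',a.round(1).tolist())
    k=c['pixels'][b[1]:b[3],b[0]:b[2],::-1].copy(); f=400/k.shape[1]; k=cv2.resize(k,None,fx=f,fy=f,interpolation=cv2.INTER_CUBIC)
    for u in a: cv2.circle(k,tuple(int(w) for w in ((u-np.array(b[:2])+.5)*f)),3,(0,0,255),-1)
    ims.append(k)
H=max(k.shape[0] for k in ims);cv2.imwrite(f'pics/{tag}.png',np.hstack([np.pad(k,((0,H-k.shape[0]),(0,0),(0,0))) for k in ims]))
E
python3 look.py a
```

```text
clock: 8.7
eef_pos: [540.8, 140.4, 305.6]
eef_rot: [0.601, 1.568, -2.917]
wrist_force: [0.2, -0.2, -1.1]
finger_gap: 11.3
t 8.7 tcp [540.8 140.4 305.6] gap 11.3 F [ 0.2 -0.2 -1.1] spin to stand -0.001 j [ 0.19  0.26  1.3  -0.    1.58  2.14]
[[-0.002, -0.368, -0.93], [-0.001, -0.93, 0.368], [-1.0, 0.001, 0.002]]
delta tool [ 0.6 -1.3  0.3]
scene 0.72 [264. 137.] 115
  rod surf [542.  135.6 173. ] 18
  rod surf [538.8 135.8 195.3] 29
  rod surf [541.4 135.  222. ] 22
  rod surf [541.5 136.  249.5] 13
  rod surf [541.8 135.5 272.2] 12
  rod surf [540.5 134.7 298.4] 17
  rod surf [541.5 132.8 313.8] 4
scene pred mouths px [[264.4, 156.6], [268.2, 172.3], [263.8, 154.0]]
top pred mouths px [[218.4, 197.0], [222.2, 194.7], [217.7, 197.4]]
```

View pics/a.png

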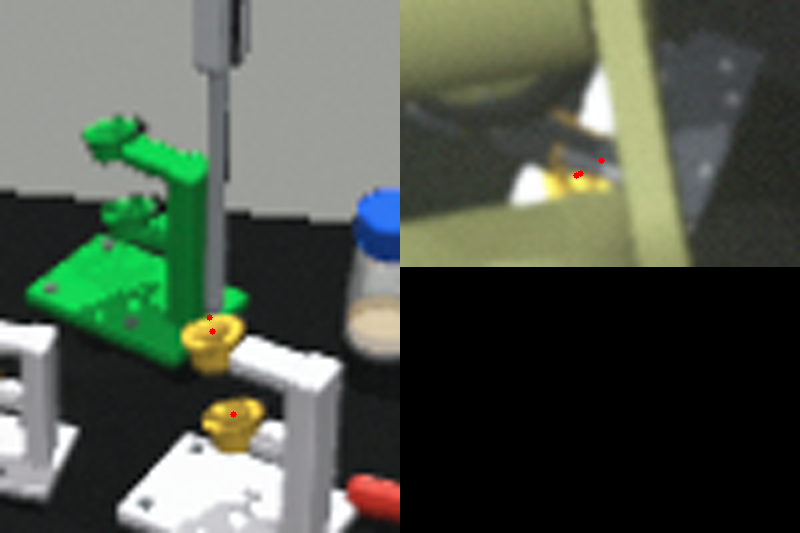

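The predicted mouth points lie on the brass rims, with the upper mouth at (212,331). The rod tip is centred just above it at about (213,310). Next I lower it into the mouth.

```bash
python3 -m handwheel '[[[0,-1.3,0.3],0],[[4,0,0],0],[[4,0,0],0],[[4,0,0],0],[[4,0,0],0],[[3,0,0],0],[[3,0,0],0],[[3,0,0],0],[[0,0,0],0],[[0,0,0],0]]' 255 12; python3 mv.py 541 141.7 280
```

```text
clock: 10.15
eef_pos: [541.4, 142.8, 282.1]
eef_rot: [-2.555, 1.571, 0.211]
wrist_force: [0.1, -0.3, -1.3]
finger_gap: 11.4
t 10.15 tcp [541.4 142.8 282.1] gap 11.4 F [ 0.1 -0.3 -1.3] spin to stand 0.0 j [0.19 0.27 1.34 0.   1.53 2.14]
[[0.0, -0.366, -0.93], [0.0, -0.93, 0.366], [-1.0, -0.0, -0.0]]
delta tool [ 2.1  1.2 -0.1]
```

```bash
python3 -m handwheel '[[[3,1.2,0],0],[[0,0,3],0],[[0,0,3],0],[[0.2,0,3],0],[[0.2,0,3],0],[[0.3,0,3],0],[[0.4,0,3],0],[[0.4,0,3],0],[[0,0,0],0],[[0,0,0],0]]' 255 6; python3 mv.py; python3 look.py b
```

```text
clock: 11.4
eef_pos: [521.4, 149.4, 277.5]
eef_rot: [-2.528, 1.571, 0.238]
wrist_force: [-0.6, -0.3, 0.1]
finger_gap: 12.2
t 11.4 tcp [521.4 149.4 277.5] gap 12.2 F [-0.6 -0.3  0.1] spin to stand 0.0 j [0.21 0.23 1.4  0.   1.51 2.16]
[[0.0, -0.366, -0.93], [0.0, -0.93, 0.366], [-1.0, -0.0, -0.0]]
scene 0.65 [264. 135.] 159
  rod surf [536.1 137.3 149.2] 21
  rod surf [535.  140.8 172.7] 25
  rod surf [532.  140.7 195.5] 25
  rod surf [529.5 140.8 223.3] 28
  rod surf [527.3 142.5 247.9] 27
  rod surf [526.4 144.2 270.8] 26
  rod surf [524.6 137.7 288.5] 4
scene pred mouths px [[264.4, 156.6], [268.2, 172.3], [263.8, 154.0]]
top pred mouths px [[218.4, 197.0], [222.2, 194.7], [217.7, 197.4]]
```

View pics/b.png

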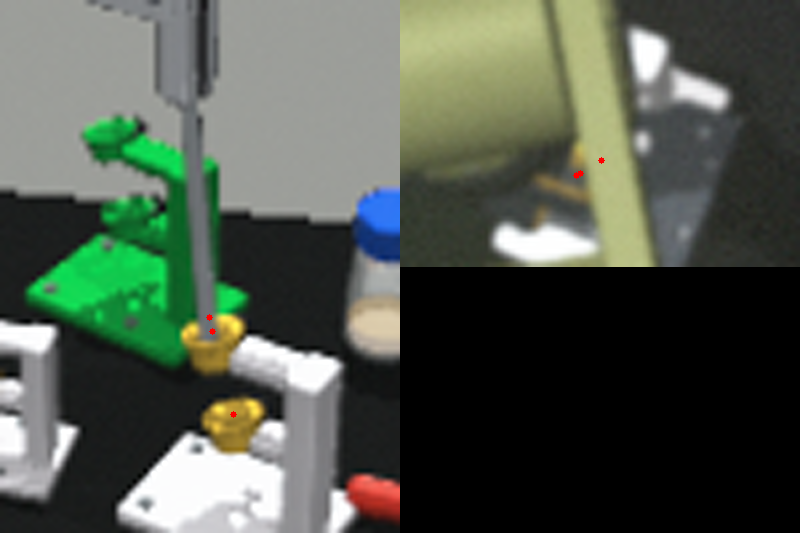

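The rod pivots in the jaws and now leans about 6°, with its tip inside the upper bushing at (207,335). I keep tilting.

```bash
python3 -m handwheel '[[[0.4,0,3],0],[[0.5,0,3],0],[[0.5,0,3],0],[[0.6,0,3],0],[[0.6,0,3],0],[[0.7,0,3],0],[[0.7,0,3],0],[[0.7,0,3],0],[[0,0,0],0],[[0,0,0],0]]' 255 6; python3 mv.py; cat >> look.py <<'E'
c,Q=pickle.load(open('scene'+tag+'.pkl','rb'))
rs=[r for r in manip.cut_out('long_rod_center','scene') if r['confidence']>.3]
if rs:
    q=Q[rs[0]['region']]; q=q[(q[:,2]>UP[2]+20)&(q[:,2]<p[2]-15)]
    px=np.polyfit(q[:,2],(q-UP)@-XS,1); py=np.polyfit(q[:,2],(q-UP)@YS,1)
    print('n',len(q),'tilt -xs deg',np.degrees(np.arctan(px[0])),'ys',np.degrees(np.arctan(py[0])))
E
sed -i 's/^sed//' look.py; python3 look.py c | tail -3
```

```text
clock: 12.85
eef_pos: [499.1, 158.2, 272.8]
eef_rot: [-1.867, 1.571, 0.899]
wrist_force: [0.3, -0.7, -0.9]
finger_gap: 11.9
t 12.85 tcp [499.1 158.2 272.8] gap 11.9 F [ 0.3 -0.7 -0.9] spin to stand -0.0 j [0.24 0.19 1.46 0.   1.49 2.18]
[[0.0, -0.367, -0.93], [0.0, -0.93, 0.367], [-1.0, -0.0, -0.0]]
scene pred mouths px [[264.4, 156.6], [268.2, 172.3], [263.8, 154.0]]
top pred mouths px [[218.4, 197.0], [222.2, 194.7], [217.7, 197.4]]
n 120 tilt -xs deg 13.918261676761396 ys 0.6344849650294547
```

```bash
cat > fit.py <<'E'
from mv import *
from scipy.optimize import least_squares
def fit(tag):
    c,Q=pickle.load(open('scene'+tag+'.pkl','rb')); s=manip.read_state();G=np.array(s['eef_pos'])+[0,0,8]
    rs=manip.cut_out('long_rod_center','scene'); m=rs[0]['region']; print('conf',rs[0]['confidence'])
    rows=[v for v in range(m.shape[0]) if m[v].sum()>=3]; rows=rows[2:-3]
    uv=np.array([[np.flatnonzero(m[v]).mean(),v] for v in rows])
    def res(t,full=False):
        d=-np.sin(t[0])*XS+np.cos(t[0])*np.array([0,0,1]); g=G-t[1]*XS
        L=proj(c,np.array([g-k*d for k in np.linspace(-40,170,100)])); o=np.argsort(L[:,1])
        return np.interp(uv[:,1],L[o,1],L[o,0])-uv[:,0]
    r=least_squares(res,[.25,0]); print('theta deg',np.degrees(r.x[0]),'grasp offset along -xs',r.x[1],'rms px',np.sqrt((r.fun**2).mean()),len(uv))
    r=least_squares(lambda a:res([a[0],0]),[.25]); print('theta (no offset)',np.degrees(r.x[0]),np.sqrt((r.fun**2).mean()))
    # bore line lateral error at grasp
    h=(G[2]-UP[2]); print('grasp vs bore: -xs',(G-UP)@-XS-h*np.tan(np.radians(15)),'ys',(G-UP)@YS)
if __name__=='__main__': fit(sys.argv[1])
E
python3 fit.py c
```

```text
conf 0.73
theta deg 13.6064676985958 grasp offset along -xs -5.235102788658155 rms px 0.22378760658722746 37
theta (no offset) 16.723814916613538 0.6558851440825163
grasp vs bore: -xs 5.676287619407994 ys -0.025682717171670158
```

View pics/c.png

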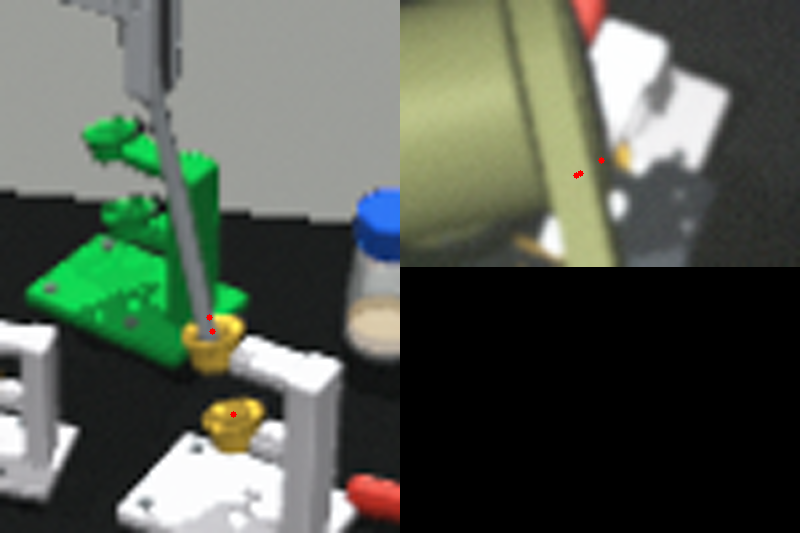

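The rod is at about 14° and lies on the bore line (grasp offset +5.7 − 5.2 mm), with its tip in the upper bushing. Next I feed it along the bore.

```bash
python3 -m handwheel '[[[0,0,0],0],[[4.83,0,-1.29],0],[[4.83,0,-1.29],0],[[4.83,0,-1.29],0],[[4.83,0,-1.29],0],[[4.83,0,-1.29],0],[[4.83,0,-1.29],0],[[4.83,0,-1.29],0],[[0,0,0],0],[[0,0,0],0]]' 255 15; python3 mv.py; python3 look.py d | tail -1; python3 fit.py d
```

```text
clock: 14.4
eef_pos: [507.5, 154.9, 239.1]
eef_rot: [-2.561, 1.571, 0.205]
wrist_force: [1.7, -0.8, -1.7]
finger_gap: 11.4
t 14.4 tcp [507.5 154.9 239.1] gap 11.4 F [ 1.7 -0.8 -1.7] spin to stand 0.0 j [ 0.23  0.22  1.5  -0.    1.42  2.17]
[[0.0, -0.366, -0.93], [0.0, -0.93, 0.366], [-1.0, -0.0, -0.0]]
n 81 tilt -xs deg 14.138336462583796 ys 1.0029717309380086
conf 0.72
theta deg 13.470499692108676 grasp offset along -xs -4.926042106524367 rms px 0.24262214084329645 29
theta (no offset) 17.502251431695722 0.6936735929719134
grasp vs bore: -xs 5.717194032029216 ys 0.015331510279555536
```

View pics/d.png

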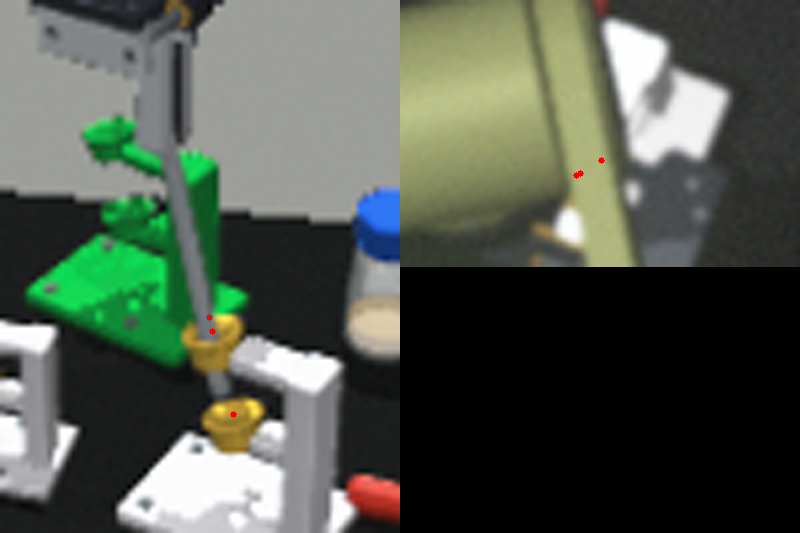

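The tip is just above the lower mouth, at (222,395) against a mouth centre of (233,413). That is slightly to the left but within the flare. I tilt it a little more and push on gently.

```bash
python3 -m handwheel '[[[0,0,2],0],[[0,0,2],0],[[0,0,0],0],[[2.9,0,-0.78],0],[[2.9,0,-0.78],0],[[2.9,0,-0.78],0],[[2.9,0,-0.78],0],[[2.9,0,-0.78],0],[[2.9,0,-0.78],0],[[0,0,0],0]]' 255 9; python3 mv.py; python3 look.py e | tail -1; python3 fit.py e
```

```text
clock: 15.95
eef_pos: [508.0, 154.6, 221.3]
eef_rot: [0.616, 1.57, -2.901]
wrist_force: [0.5, -0.2, -1.1]
finger_gap: 11.6
t 15.95 tcp [508.  154.6 221.3] gap 11.6 F [ 0.5 -0.2 -1.1] spin to stand 0.0 j [ 0.23  0.23  1.53 -0.    1.38  2.17]
[[-0.0, -0.366, -0.93], [-0.0, -0.93, 0.366], [-1.0, 0.0, 0.0]]
n 65 tilt -xs deg 14.98354722911997 ys 0.7581366862827374
conf 0.66
theta deg 14.738386300928102 grasp offset along -xs -5.077592392951773 rms px 0.21898410055451017 33
theta (no offset) 17.817865343951677 0.7422539313713316
grasp vs bore: -xs 9.699272545411542 ys 0.00012141858809946439
```

View pics/e.png

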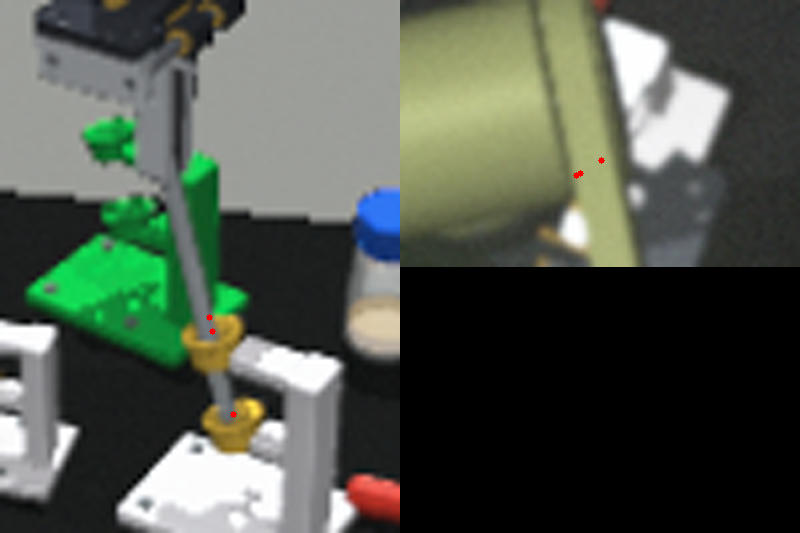

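Tilt is 14.7°, the contact force is low, and the tip is entering the lower mouth at (228,410). I ease sideways by 2 mm and keep feeding.

```bash
python3 -m handwheel '[[[0,0,-2],0],[[2.9,0,-0.78],0],[[2.9,0,-0.78],0],[[2.9,0,-0.78],0],[[2.9,0,-0.78],0],[[2.9,0,-0.78],0],[[2.9,0,-0.78],0],[[2.9,0,-0.78],0],[[0,0,0],0],[[0,0,0],0]]' 255 12; python3 mv.py; python3 look.py f | tail -1; python3 fit.py f
```

```text
clock: 17.5
eef_pos: [515.0, 151.9, 201.3]
eef_rot: [-2.752, 1.571, 0.014]
wrist_force: [1.6, 1.0, -1.0]
finger_gap: 11.7
t 17.5 tcp [515.  151.9 201.3] gap 11.7 F [ 1.6  1.  -1. ] spin to stand 0.0 j [ 0.22  0.26  1.54 -0.    1.34  2.16]
[[0.0, -0.366, -0.93], [0.0, -0.93, 0.366], [-1.0, -0.0, -0.0]]
n 41 tilt -xs deg 13.879332724040975 ys -1.3268925633029094
conf 0.52
theta deg 14.511411668531226 grasp offset along -xs -5.574970548271235 rms px 0.20276157481777127 25
theta (no offset) 18.377442082891175 0.7646316518267336
grasp vs bore: -xs 7.693229926031222 ys 0.003757642951665944
```

View pics/f.png

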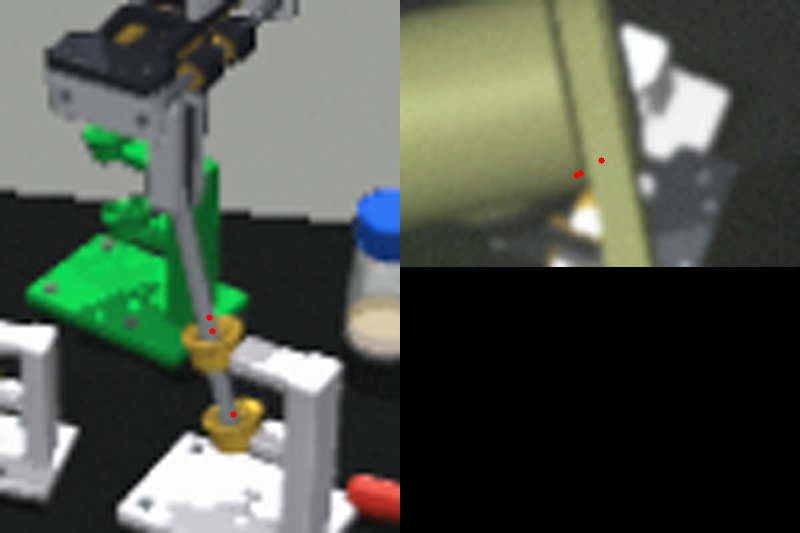

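Forces are still low (about 2 N), so the rod is feeding freely into the lower bushing at (230,415). Another 20 mm should finish it.

```bash
python3 -m handwheel '[[[2.9,0,-0.78],0],[[2.9,0,-0.78],0],[[2.9,0,-0.78],0],[[2.9,0,-0.78],0],[[2.9,0,-0.78],0],[[2.9,0,-0.78],0],[[2.4,0,-0.65],0],[[0,0,0],0],[[0,0,0],0],[[0,0,0],0]]' 255 12; python3 mv.py; python3 look.py g | tail -1; python3 fit.py g; python3 - <<'E'
from h import *
from mv import *
c,Q=pickle.load(open('sceneg.pkl','rb'))
m=manip.cut_out('long_rod_center','scene')[0]['region'];q=Q[m]
print('mask rows',np.argwhere(m).min(0),np.argwhere(m).max(0),'z hist',np.histogram(q[:,2],bins=range(0,260,15)))
print('px of bore points z=-15..-55:',proj(c,[LOW+k*BORE for k in (-10,-25,-35,-45,-60)]).round(1).tolist())
k=c['pixels'][120:200,230:300,::-1];cv2.imwrite('pics/g2.png',cv2.resize(k,(525,600),interpolation=cv2.INTER_CUBIC))
E
```

```text
clock: 19.05
eef_pos: [520.0, 149.9, 181.5]
eef_rot: [-2.76, 1.571, 0.007]
wrist_force: [0.5, -0.0, -1.5]
finger_gap: 11.5
t 19.05 tcp [520.  149.9 181.5] gap 11.5 F [ 0.5 -0.  -1.5] spin to stand 0.0 j [ 0.21  0.28  1.55 -0.    1.3   2.16]
[[0.0, -0.366, -0.93], [0.0, -0.93, 0.366], [-1.0, -0.0, -0.0]]
n 17 tilt -xs deg 16.567399443699653 ys -0.43022746609181567
conf 0.62
theta deg 14.738079714782423 grasp offset along -xs -4.560890639391655 rms px 0.2065641787656567 20
theta (no offset) 18.265901061732112 0.6261076153502946
grasp vs bore: -xs 7.69102200016917 ys -0.0172259448470182
mask rows [142 259] [183 270] z hist (array([ 0,  0,  4,  3,  1,  8, 14,  5,  1, 13, 15, 18, 12,  1,  0,  0,  0]), array([  0,  15,  30,  45,  60,  75,  90, 105, 120, 135, 150, 165, 180,
       195, 210, 225, 240, 255]))
px of bore points z=-15..-55: [[269.4, 177.4], [270.4, 181.1], [271.0, 183.6], [271.6, 186.1], [272.4, 189.8]]
```

View pics/g2.png

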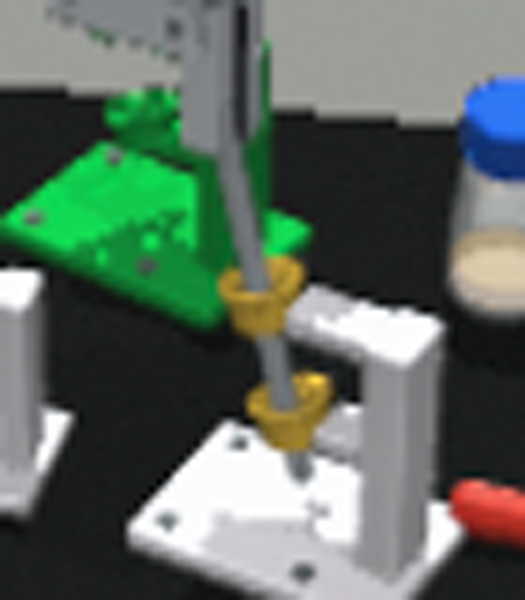

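The rod passes through both bushings. Its tip shows below the lower one at (300,475), mask row 183, which is about 33 mm below its centre and clear of the base plate. I let it settle, check once more and hand in.

```bash
python3 -m handwheel '[[[0,0,0],0],[[0,0,0],0],[[0,0,0],0],[[0,0,0],0],[[0,0,0],0],[[0,0,0],0],[[0,0,0],0],[[0,0,0],0],[[0,0,0],0],[[0,0,0],0]]' 255 15; python3 - <<'E'
from h import *
from mv import *
for n in ('scene','top'):
    c=manip.camera(n);Q=xyzmap(c);Q0=pickle.load(open(n+'0.pkl','rb'))[1]
    for t in ('short_rod','flask','small_beaker','bottle','long_rod_center'):
        for r in manip.cut_out(t,n)[:1]:
            m=r['region'];print(n,t,round(r['confidence'],2),np.round(r['centre']),'rows to',np.argwhere(m).max(0)[0],'median',np.nanmedian(Q[m],0).round(),'same pixels at start',np.nanmedian(Q0[m],0).round())
print(np.abs(manip.read_state()['qd']).max())
print(manip.sign_off())
E
```

```text
clock: 20.65
eef_pos: [520.0, 149.9, 181.4]
eef_rot: [-1.435, 1.571, 1.332]
wrist_force: [-0.2, -0.0, -1.6]
finger_gap: 11.7
scene short_rod 0.57 [272. 181.] rows to 204 median [570. 121.  15.] same pixels at start [570. 121.  16.]
scene flask 0.88 [305. 228.] rows to 239 median [686. -61.  43.] same pixels at start [686. -62.  44.]
scene small_beaker 0.68 [305. 228.] rows to 239 median [686. -61.  42.] same pixels at start [686. -62.  43.]
scene bottle 0.73 [297. 149.] rows to 162 median [636. 314.  67.] same pixels at start [636. 314.  68.]
scene long_rod_center 0.7 [264. 155.] rows to 182 median [533. 141. 155.] same pixels at start [511. 311.  52.]
top flask 0.7 [282. 153.] rows to 165 median [675. -43.  42.] same pixels at start [676. -43.  41.]
top small_beaker 0.55 [251. 255.] rows to 262 median [388.  52.   5.] same pixels at start [388.  52.   5.]
top bottle 0.85 [156. 168.] rows to 180 median [630. 329. 108.] same pixels at start [630. 329. 108.]
0.0017526112042224938
the job is handed in; nothing more can be done
None
```

I threaded the long rod through the upper and then the lower brass bushing of the larger aluminium stand, and handed the job in with the rod still held. The tool can only point straight down, so I tilted the rod by letting it pivot in a light grip with its tip caught in the upper bushing. I then fed it along the bore line.

**Rod at hand-in:**
- **Position:** it runs through both bushings, with its tip about 30–33 mm below the lower bushing's centre. That is roughly halfway to the base plate and not touching it.
- **Lean:** about 14.7°, against the 15° bore line. A rougher depth fit on only 17 points gave 16.6°, still within the limit.
- **Grip:** commanded to 15 N, with the jaws stopped at 11.7 mm on the 12 mm rod. The arm was at rest and the wrist force was under 2 N. The rod sits about 5 mm off-centre in the pads.

**Other objects:** the flask, small beaker and bottle were where they started, to within about 1 mm.

**Failed or disagreeing checks:**
- The network did not find the short rod in the final pictures; it marked the stand instead. I last saw the short rod upright in its hole just after the lift, and nothing went near it afterwards.
- The scene camera also labelled the flask as the small beaker. The top camera gave the beaker's true, unmoved place.

The clock read about 20.7 s, within the 42 s limit.

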